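# Rock the forming block out of its catches and hold it clear

### The arm

A 6-joint arm with a two-finger parallel gripper is mounted at the origin on the work surface. World frame = base frame: x ahead of the robot, y to its left, z up, the work surface at z = 0. Lengths are in mm, angles in rad, forces in N, time in s.
With the tool pointing down it reaches from about 275 to 1000 mm from the base axis. Payload 8.4 kg.
Tool frame: the origin (TCP) lies between the finger pads, 19 mm behind the fingertips; this is the grasp point; z points along the fingers, y is the line along which they close (so a half turn about z gives the same grasp; the last joint's range is limited). The gripper opens to 85 mm and grips with 20 to 120 N. Pads are 22 mm wide; open, the fingers measure 114 mm over their backs; the gripper's body (76 mm by 85 mm) begins 54 mm behind the grasp point. The pads swing forward as they close: fully open they stand 13 mm farther back than shut.
Start: joints at [1.131, 0.353, 1.633, -0, 1.155, -0.002], TCP at [264.966, 566.057, 249.981] pointing down, gripper open.
Joint ranges: [-2.63, 2.63], [-0.92, 2.1], [0.06, 2.66], [-1.3, 4.44], [0, 2.69], [-3.02, 3.02]. Speed limits (rad/s): [2.22, 2.22, 2.79, 3.14, 3.14, 3.14].

### API

Orientations are given as [roll, pitch, yaw] about the fixed x, y, z axes, in that order (R = Rz(yaw) Ry(pitch) Rx(roll)).
In Python, from rig import r gives the robot as it stands.
- The arm moves only by the shell command python3 -m jog 'ROWS' [FORCE]. ROWS is JSON, a list of rows, each a list of 3 entries, a list of its own where there are three numbers: the turn, a rotation vector about the tool's x, y, z in rad, then the shift along the tool's x, y, z in m, then the opening, from -1 (shut) to 1 (fully open). In form: [[[rx, ry, rz], [x, y, z], gripper], ...]. A call has 1 to 12 rows; each row shifts and turns the commanded pose from where the row before left it, along the tool's axes as they then stand; what a row does not reach is not made up. A row lasts 1/10 s, in which the tool goes at most 50 mm and 8.59 degrees, less where a joint would pass 70% of its speed; a pose out of reach is approached as far as the arm can. A call with a gripper value outside its range is refused whole. The fingers move at their own pace and stop on an object; FORCE is the grip in N (left out, the last holds). Time passes only in rows, so rows that do not move let the fingers close. It gives the time, the measured TCP pose, the force, the opening and the grip force at its end, in the units of the state.
- r.sense(): the state, without advancing time (a new reading comes with each control period).
- r.grab_frame(name): name is "side" or "top"; returns the picture (420x560x3 uint8, red, green, blue); there is no depth.
- r.camera_params(name): a dict with "fx", "fy", "cx", "cy" (pixels), "rvec" (rotation vector, rad) and "tvec" (3), from world to camera coordinates, as OpenCV has them. Camera axes: x right, y down, z forward; pixel columns grow to the right and rows downward; lengths in mm; the calibration is good to about 2 mm. A picture is of the moment at which its call begins. camera_params takes no time and is no camera call.
- r.sign_off(): hands the job in; it is judged then, once.
The state is a dict: "clock": time; "qpos": joint angles; "qvel": joint speeds; "joint_efforts": joint torques, N m; "eef_pos": TCP position; "tcp_rot": TCP orientation; "contact_force": force on the tool from outside, world axes, zero at the start; "wrist_torque": the same for the moment, N m; "opening": opening from 0.0 (shut) to 1.0 (fully open); "grasp_force": force on a finger pad.
Only numpy, scipy, OpenCV 4.12 (cv2) and the standard library are available. Lean on these libraries where they do the work, as an engineer would, in place of code of your own. Each camera call takes 0.05 s, during which the arm holds its last target. There are 200 camera calls.

### The job

Offcuts are trapped under the beech forming block and I want to brush them into the funnel: turn the black knob counter-clockwise until it clicks over and its keeper tongue is off the foot plate, then grip the block and rock it out side to side, lifting one edge of the foot plate past its roller catch while the other edge stays down, then levelling it by bringing the other edge up past its roller. Finish still holding the block, level and still, just clear above its seat (foot plate 2 to 6 cm above where it sat) and touching nothing but the gripper. Leave the other things on the counter where they are.

Things in the scene. Friction and masses are not known exactly. Their poses are not given: they have to be found in the camera images.
- seat: Fixed aluminium seat on the counter, plate 6 mm thick, 136 mm across (local y), from x = -160 to +62 mm. Origin on the counter under the centre of the seated block; z up; the knob stands at local x = -110 mm; left catch at +y, right catch at -y. Lips round the foot plate end 10 mm above the counter; dark catch housings (x within 19 mm, |y| 43 to 66 mm) end at 28 mm.
- forming_block: Loose beech block, 0.38 kg (varies by a fifth): 70 mm along x, 50 mm across y, flat upright sides from 4 to 65 mm above its origin, half-round top (along x) to 90 mm, on a steel foot plate 94 (x) x 80 (y) x 4 mm. Origin: centre of the plate's underside; seated it is 6 mm above the counter at the seat's origin, axes parallel to the seat's. To free it, rock about its x axis by 0.2 to 0.25 rad.
- catch_left (a joint): Left catch: sprung nickel roller, 12 mm across, 26 mm long along seat x, centre at seat y = +43.5 mm, 17 mm above the counter; value = metres pushed outwards, 0 to 0.0055. It overhangs the foot plate's edge by 2.5 mm from 2 mm above it; about 14 N of lift forces it back, it snaps under the plate when that edge has risen about 13 mm and is clear at 16 mm.
- catch_right (a joint): Right catch: sprung nickel roller, 12 mm across, 26 mm long along seat x, centre at seat y = -43.5 mm, 17 mm above the counter; value = metres pushed outwards, 0 to 0.0055. It overhangs the foot plate's edge by 2.5 mm from 2 mm above it; about 14 N of lift forces it back, it snaps under the plate when that edge has risen about 13 mm and is clear at 16 mm.
- block_grip (a point): Point on the block's middle axis 56 mm above its origin, a good height for the TCP, fingers closing across y (50 mm) on the flat sides
- edge_left (a point): Middle of the foot plate's lower left (+y) edge, 40 mm from the block's origin; seated it is 6 mm above the counter
- edge_right (a point): Middle of the foot plate's lower right (-y) edge, 40 mm from the block's origin; seated it is 6 mm above the counter
- keeper (a joint): Turn of the black knob and its keeper tongue, rad, counter-clockwise from above. It starts at 0 to 0.12. At 0 the tongue (72 mm from axis to tip, 5 thick, 1.5 above the foot plate) points along seat +x and locks the foot plate. Loose up to 0.26; from there a sprung detent resists with up to 0.2 N m until 0.6, then drives it on to about 0.95 with a click. Stop at 1.28.
- knob_grip (a point): On the knob's upright axis, 63 mm above the counter, in the middle of its grip bar: 46 mm long, 13 mm thick, from 48 to 74 mm above the counter; its x axis is the bar's length (parallel to the tongue, so along the seat's x when joint keeper is 0, and turning with it)
- cuff: Loose mint-green thermoplastic wrist cuff, an arch 90 mm long, 70 mm wide, 38 mm high, lying open side down; bystander
- buckle: Loose black plastic ratchet buckle, 58 x 26 x 14 mm; bystander
- hook1: Loose nickel-plated finger hook lying flat, 62 x 26 x 5 mm; bystander
- hook2: Second loose nickel-plated finger hook like the first; bystander
- mandrel: Loose upright beech finger cone, 36 mm across at the foot, 75 mm high; bystander
- gel: Clear gel bottle, 54 mm across, 150 mm high, standing; bystander
Not all that is in view belongs to the job. Of the things like the forming_block, leave any that is blue, green or turquoise; of the rest the smaller one is meant.

How it is judged:
By the outcome, as a careful person would: the job done as asked, in the order asked, and still so for the second after the job is handed in, while the arm keeps its last pose, push and grip.
It also fails if it takes over 48 s, if anything falls off the work surface, if the arm or the gripper's body presses on something with over 40 N, if the wrist force passes 120 N, or if a joint passes its speed limit or range.

## Working session

There is one attempt and no reset: what is moved stays moved. The work goes in short steps, Python scripts to look and compute and a shell command to move; the robot and the scene stay as the last step left them, time stands still between calls to the robot, and variables do not carry over. Pictures are saved under pics/ and viewed, at most 10 in all, crops included, and the job is handed in when it is done.

```bash
mkdir -p pics; python3 - <<'E'
from rig import r
import cv2,numpy as np
a=r.grab_frame("side");b=r.grab_frame("top")
cv2.imwrite("pics/s0.png",a[...,::-1]);cv2.imwrite("pics/t0.png",b[...,::-1])
for n in("side","top"):print(r.camera_params(n))
print(r.sense())
E
```

```text
{'fx': 384.93669442014277, 'fy': 384.93669442014277, 'cx': 280.6595511877323, 'cy': 208.8706116545768, 'rvec': array([ 0.11132901, -2.84777369,  1.20995148]), 'tvec': array([559.1409943 , 139.52922566, 989.24101781])}
{'fx': 527.4670969801261, 'fy': 527.4670969801261, 'cx': 277.9098749505097, 'cy': 204.88195893043132, 'rvec': array([ 2.11880321, -2.13479321,  0.16649801]), 'tvec': array([ -50.25208368,  564.51799785, 1222.57795311])}
{'clock': 0.1, 'qpos': array([ 1.13059706e+00,  3.53586632e-01,  1.63403571e+00, -2.22591239e-05,
        1.15521276e+00, -2.37683914e-03]), 'qvel': array([-0.00015101, -0.00266351, -0.00094354,  0.0009826 , -0.00141795,
       -0.00250413]), 'joint_efforts': array([-6.26468027e-04, -6.06362915e+01, -3.42816746e+01,  2.49949139e-06,
        4.02322970e-03,  3.71506883e-05]), 'eef_pos': array([264.80483692, 565.69436755, 249.34220119]), 'tcp_rot': array([-3.14035016e+00,  1.74001069e-05,  2.70377924e+00]), 'contact_force': array([ 0.29413888,  1.2034733 , -0.54872822]), 'wrist_torque': array([-0.0129628 ,  0.02085767,  0.00033683]), 'grasp_force': 0.0, 'opening': 0.9978868196355549}
```

View pics/s0.png

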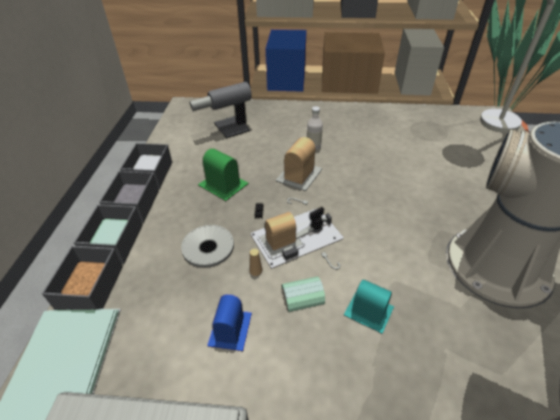

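View pics/t0.png

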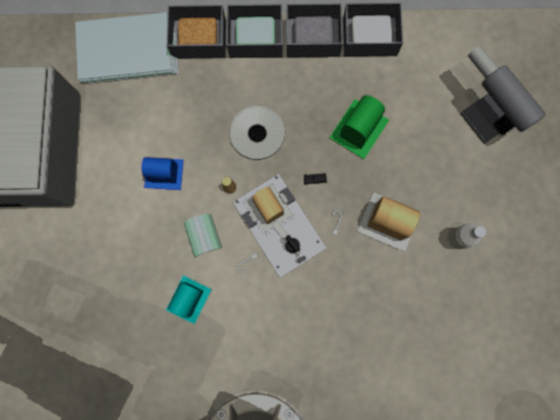

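Blocks, by pixel in the top view: blue (162,172), green (361,125), turquoise (188,299), large beech (393,218) and small beech (268,205). The small beech sits in the seat with the knob at (291,243), so it is the one I want. The buckle, the hooks, the cuff at (203,234) and the mandrel at (229,185) stand around it. I'll check this in a close crop.

```bash
python3 - <<'E'
import cv2,numpy as np
a=cv2.imread("pics/s0.png");b=cv2.imread("pics/t0.png")
A=cv2.resize(a[195:275,240:360],None,fx=5,fy=5,interpolation=cv2.INTER_CUBIC)
B=cv2.resize(b[165:285,220:340],None,fx=5,fy=5,interpolation=cv2.INTER_CUBIC)
for I,(u0,v0) in((A,(240,195)),(B,(220,165))):
  for k in range(0,I.shape[1],100):cv2.putText(I,str(u0+k//5),(k,10),0,.35,(0,0,255));I[:6,k]=(0,0,255)
  for k in range(0,I.shape[0],100):cv2.putText(I,str(v0+k//5),(0,k+4),0,.35,(0,0,255))
cv2.imwrite("pics/sA.png",A);cv2.imwrite("pics/tB.png",B)
E
```

```text
(no output)
```

View pics/sA.png

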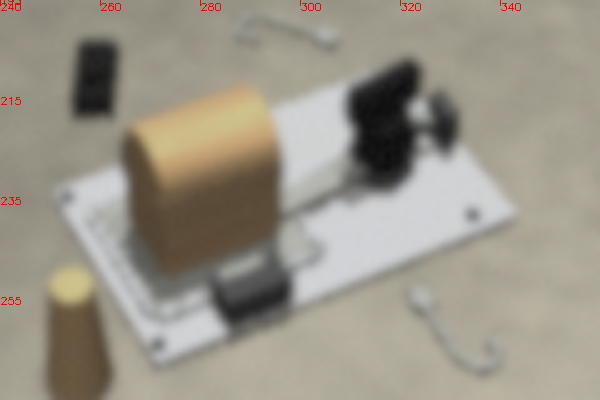

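View pics/tB.png

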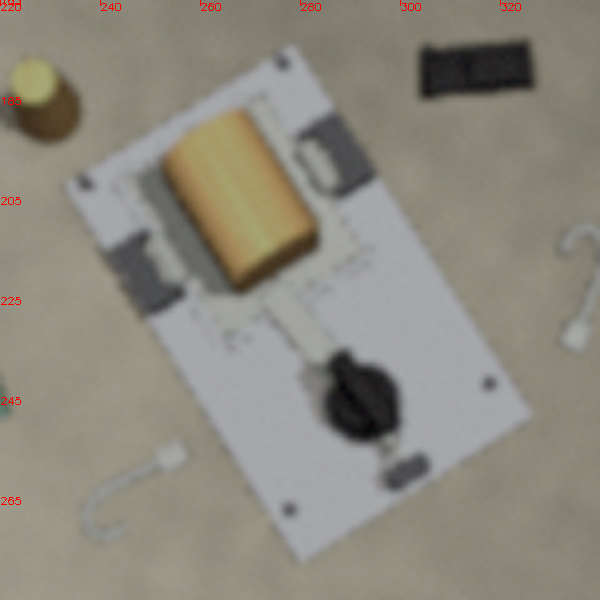

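Both crops show the small beech block on its steel foot plate, in a grey seat with dark catch housings at its sides. The tongue runs from the black knob (top ≈(292,245)) onto the foot plate, so the choice is right. Seat corners in the top view are (233,201), (279,174), (326,247) and (280,277). In the side view they are (251,232), (271,268) and (344,237).

```bash
cat > h.py <<'E'
import cv2,numpy as np
from rig import r
from scipy.spatial.transform import Rotation as Ro
def cam(n):
    p=r.camera_params(n);K=np.array([[p['fx'],0,p['cx']],[0,p['fy'],p['cy']],[0,0,1.]])
    return K,np.array(p['rvec'],float),np.array(p['tvec'],float)
C={n:cam(n) for n in("side","top")}
def proj(n,X):
    K,rv,t=C[n];return cv2.projectPoints(np.atleast_2d(np.array(X,float)),rv,t,K,None)[0][:,0]
def tri(us,ut):
    P=[C[n][0]@np.c_[cv2.Rodrigues(C[n][1])[0],C[n][2]] for n in("side","top")]
    X=cv2.triangulatePoints(*P,np.array(us,float),np.array(ut,float))[:,0];return X[:3]/X[3]
def seat(p,L): 
    c,s=np.cos(p[2]),np.sin(p[2]);L=np.atleast_2d(np.array(L,float));R=np.array([[c,-s,0],[s,c,0],[0,0,1]])
    return L@R.T+[p[0],p[1],0]
E
cat > fit.py <<'E'
from h import *
from scipy.optimize import least_squares
cv=lambda x,o:(np.array(x)+.5)/5-.5+o
top={'fl':(65,183),'fr':(297,45),'nr':(533,413),'nl':(303,563)}
sid={'fl':(155,367),'fr':(55,187),'nl':(520,213)}
L={'fl':(62,68,6),'fr':(62,-68,6),'nr':(-160,-68,6),'nl':(-160,68,6)}
top={k:cv(v,(220,165)) for k,v in top.items()};sid={k:cv(v,(240,195)) for k,v in sid.items()}
for k in sid:print(k,tri(sid[k],top[k]).round(1))
def f(p):
    o=[]
    for n,d in(("top",top),("side",sid)):
        for k,v in d.items():o.append(proj(n,seat(p[:3],L[k])+[0,0,p[3]])[0]-v)
    return np.ravel(o)
s=least_squares(f,[600,0,0.5,0]);print(s.x,abs(s.fun).max());np.save("seat.npy",s.x)
p=s.x
print("knob tri",tri(cv((385,85),(240,195)),cv((365,400),(220,165))),"model",seat(p,[-110,0,74]))
for n,(u0,v0),fn in(("side",(240,195),"pics/sA.png"),("top",(220,165),"pics/tB.png")):
    I=cv2.imread(fn)
    def ln(P,c):
        q=((proj(n,P)-[u0,v0]+.5)*5-.5).astype(int);cv2.polylines(I,[q],False,c,1)
    ln(seat(p,[L['fl'],L['fr'],L['nr'],L['nl'],L['fl']]),(255,0,0))
    for sx in(-35,35):
        a=np.linspace(0,np.pi,13);P=[(sx,25,10)]+[(sx,25*np.cos(t),71+25*np.sin(t)) for t in a]+[(sx,-25,10)];ln(seat(p,P),(0,0,255))
    ln(seat(p,[(47,40,10),(47,-40,10),(-47,-40,10),(-47,40,10),(47,40,10)]),(0,160,0))
    ln(seat(p,[(-87,6.5,74),(-87,-6.5,74),(-133,-6.5,74),(-133,6.5,74),(-87,6.5,74)]),(0,255,255))
    cv2.imwrite(f"pics/o_{n}.png",I)
a,b=cv2.imread("pics/o_side.png"),cv2.imread("pics/o_top.png")
M=np.zeros((600,1200,3),np.uint8);M[:400,:600]=a;M[:,600:]=b
cv2.imwrite("pics/o.png",cv2.resize(M,(800,400),interpolation=cv2.INTER_AREA))
E
python3 fit.py
```

```text
fl [582.2  59.5   1.5]
fr [650.6 -57.2   5.9]
nl [392.9 -58.4   3.4]
[ 5.64328365e+02 -3.14239999e+01  5.52439375e-01 -2.51501190e+00] 0.9951460308456319
knob tri [467.71899058 -88.71331123  66.10020281] model [[470.69119951 -89.14818276  74.        ]]
```

View pics/o.png

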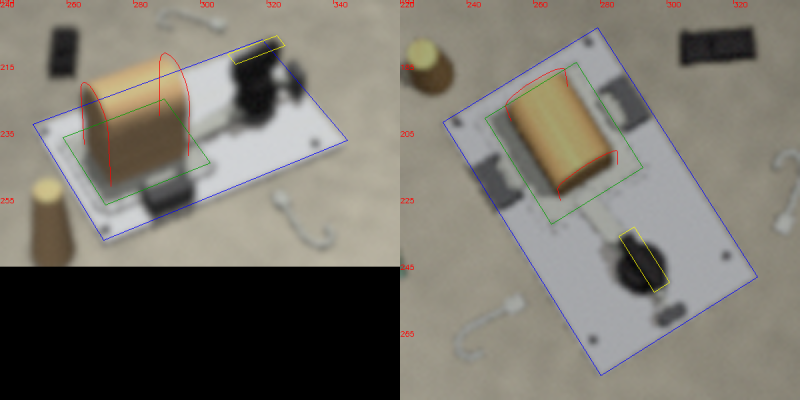

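The fit gives the seat at (564, -31) with yaw 0.552. The knob triangulates to (468, -89) against (471, -89) from the model. Heights come out 2–8 mm low, which is blur plus calibration error, and all points are within reach. I'll start by turning the tool +2.15 about its z.

```bash
cat > go.py <<'E'
# print tool-frame deltas from the present pose to seat-local target x y z(world), yaw rel. seat, roll about seat x
import sys;from h import *
from scipy.spatial.transform import Rotation as Ro
p=np.load("seat.npy");x,y,z,dy=map(float,sys.argv[1:5]);s=r.sense()
T=seat(p,[x,y,z])[0];R=Ro.from_euler('xyz',s['tcp_rot']);G=Ro.from_euler('xyz',[np.pi,0,p[2]+dy])
print("turn",(R.inv()*G).as_rotvec().round(4),"shift_m",(R.inv().apply(T-s['eef_pos'])/1000).round(4),"t",s['clock'],"q",s['qpos'].round(2))
E
python3 -m jog '[[[0,0,0.145],[0,0,0],1],[[0,0,0.145],[0,0,0],1],[[0,0,0.145],[0,0,0],1],[[0,0,0.145],[0,0,0],1],[[0,0,0.145],[0,0,0],1],[[0,0,0.145],[0,0,0],1],[[0,0,0.145],[0,0,0],1],[[0,0,0.145],[0,0,0],1],[[0,0,0.145],[0,0,0],1],[[0,0,0.145],[0,0,0],1],[[0,0,0.145],[0,0,0],1],[[0,0,0.145],[0,0,0],1]]'
python3 -m jog '[[[0,0,0.145],[0,0,0],1],[[0,0,0.145],[0,0,0],1],[[0,0,0.12],[0,0,0],1],[[0,0,0],[0,0,0],1]]'
python3 go.py -110 0 170 0
```

```text
clock: 1.3
eef_pos: [264.9, 565.8, 249.5]
tcp_rot: [3.141, 0.001, 0.958]
contact_force: [0.2, -0.5, -0.7]
opening: 0.999
grasp_force: 0.0
clock: 1.7
eef_pos: [264.9, 565.8, 249.6]
tcp_rot: [3.141, 0.001, 0.552]
contact_force: [-0.6, 0.4, -0.1]
opening: 1.001
grasp_force: 0.0
turn [ 0.0004  0.0007 -0.0004] shift_m [-0.1682  0.6656  0.08  ] t 1.7 q [1.13 0.35 1.63 0.   1.16 2.15]
```

```bash
python3 -m jog '[[[0,0,0],[-0.0105,0.0416,0.003],1],[[0,0,0],[-0.0105,0.0416,0.003],1],[[0,0,0],[-0.0105,0.0416,0.003],1],[[0,0,0],[-0.0105,0.0416,0.003],1],[[0,0,0],[-0.0105,0.0416,0.003],1],[[0,0,0],[-0.0105,0.0416,0.003],1],[[0,0,0],[-0.0105,0.0416,0.003],1],[[0,0,0],[-0.0105,0.0416,0.003],1],[[0,0,0],[-0.0105,0.0416,0.003],1],[[0,0,0],[-0.0105,0.0416,0.003],1]]' >/dev/null
python3 -m jog '[[[0,0,0],[-0.0105,0.0416,0.003],1],[[0,0,0],[-0.0105,0.0416,0.003],1],[[0,0,0],[-0.0105,0.0416,0.003],1],[[0,0,0],[-0.0105,0.0416,0.003],1],[[0,0,0],[-0.0105,0.0416,0.003],1],[[0,0,0],[-0.0105,0.0416,0.003],0.2],[[0,0,0],[0,0,0],0.2],[[0,0,0],[0,0,0],0.2]]'
python3 go.py -110 0 72 0
python3 - <<'E'
from h import *
I=[]
for n,(u,v) in(("side",(200,130)),("top",(200,145))):
    a=r.grab_frame(n)[v:v+150,u:u+150,::-1];a=cv2.resize(a,(400,400),interpolation=cv2.INTER_CUBIC)
    q=((proj(n,[r.sense()['eef_pos']])[0]-[u,v])*400/150).astype(int);cv2.circle(a,tuple(map(int,q)),4,(0,0,255),1);I.append(a)
cv2.imwrite("pics/k1.png",np.hstack(I))
E
```

```text
clock: 3.5
eef_pos: [471.9, -89.2, 201.6]
tcp_rot: [-3.141, 0.001, 0.554]
contact_force: [0.2, 0.9, -0.2]
opening: 0.598
grasp_force: 0.0
turn [-0.0008  0.0006  0.0018] shift_m [-0.0009 -0.0005  0.1296] t 3.5 q [-0.19  0.19  1.98  0.    0.97  0.83]
```

View pics/k1.png

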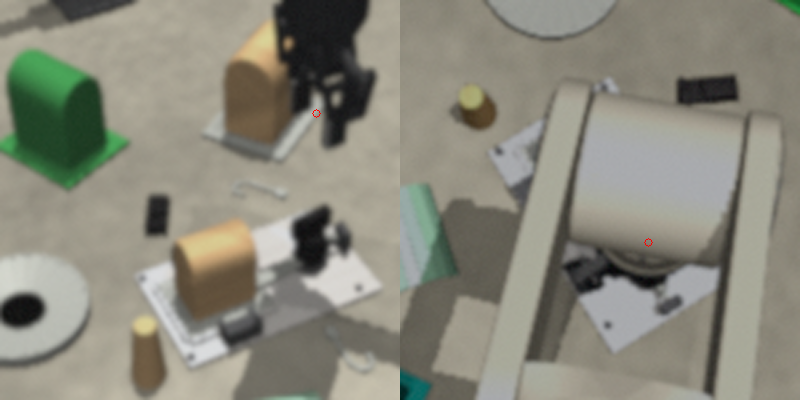

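The side crop shows the open gripper above the knob. The fingers straddle about (318,120) against a predicted TCP at (316,113). So the side camera reads about 2.5 px low, the same offset the block showed. I'll refit with a free side image offset and z fixed.

```bash
cat >> fit.py <<'E'
def f2(p):
    o=[]
    for n,d in(("top",top),("side",sid)):
        for k,v in d.items():o.append(proj(n,seat(p[:3],L[k]))[0]+(p[3:5] if n=="side" else 0)-v)
    return np.ravel(o+[p[3:5]*.1])
s=least_squares(f2,[*p[:3],0,2]);print("refit",s.x.round(3),abs(s.fun).max())
q=s.x;kt=tri(cv((385,85),(240,195))-q[3:5],cv((365,400),(220,165)));print("knob tri",kt,"model",seat(q,[-110,0,74]))
np.save("seat.npy",np.r_[q[:3],0])
E
python3 fit.py|tail -2; python3 go.py -110 0 72 0
```

```text
refit [ 5.64386e+02 -3.13640e+01  5.52000e-01  2.43000e-01  5.29000e-01] 0.833398140403915
knob tri [467.87489758 -88.72702387  67.90593877] model [[470.72748002 -89.05281758  74.        ]]
turn [-0.0007  0.0004  0.0035] shift_m [-0.0014  0.0007  0.1298] t 3.6 q [-0.19  0.18  1.98  0.    0.97  0.83]
```

The seat position is stable under the refit, so I'll descend on the knob.

```bash
python3 -m jog '[[[0,0,0],[-0.001,0,0.02],0.2],[[0,0,0],[0,0,0.02],0.2],[[0,0,0],[0,0,0.02],0.2],[[0,0,0],[0,0,0.02],0.2],[[0,0,0],[0,0,0.02],0.2],[[0,0,0],[0,0,0.01],0.2],[[0,0,0],[0,0,0.01],0.2],[[0,0,0],[0,0,0.01],0.2],[[0,0,0],[0,0,0],0.2]]'
python3 -m jog '[[[0,0,0],[0,0,0],-1],[[0,0,0],[0,0,0],-1],[[0,0,0],[0,0,0],-1],[[0,0,0],[0,0,0],-1],[[0,0,0],[0,0,0],-1],[[0,0,0],[0,0,0],-1]]' 50
python3 -c "
from rig import r;print(r.sense()['wrist_torque'])"
```

```text
clock: 4.5
eef_pos: [470.8, -88.6, 71.2]
tcp_rot: [-3.141, 0.001, 0.554]
contact_force: [0.0, -0.4, -0.3]
opening: 0.597
grasp_force: 0.0
clock: 5.1
eef_pos: [471.8, -89.4, 72.7]
tcp_rot: [3.14, -0.001, 0.554]
contact_force: [-2.0, -2.9, 7.4]
opening: 0.137
grasp_force: 50.8
[-0.56247359  0.22852431  0.05059327]
```

```bash
python3 -m jog '[[[0,0,-0.1],[0,0,0],-1],[[0,0,-0.1],[0,0,0],-1],[[0,0,-0.1],[0,0,0],-1],[[0,0,-0.1],[0,0,0],-1],[[0,0,0],[0,0,0],-1]]' 
python3 -c "
from rig import r;print(r.sense()['wrist_torque'])"
python3 -m jog '[[[0,0,-0.1],[0,0,0],-1],[[0,0,-0.1],[0,0,0],-1],[[0,0,-0.1],[0,0,0],-1],[[0,0,-0.1],[0,0,0],-1],[[0,0,-0.1],[0,0,0],-1],[[0,0,-0.1],[0,0,0],-1],[[0,0,0],[0,0,0],-1]]'
python3 -c "
from rig import r;print(r.sense()['wrist_torque'],r.sense()['qpos'])"
```

```text
clock: 5.6
eef_pos: [471.5, -89.0, 72.6]
tcp_rot: [3.141, -0.0, 0.957]
contact_force: [-1.9, -0.6, 8.4]
opening: 0.14
grasp_force: 51.0
[-0.00103763  0.38776548  0.03926922]
clock: 6.3
eef_pos: [470.6, -88.8, 72.6]
tcp_rot: [-3.14, -0.0, 1.557]
contact_force: [-5.8, -0.2, 11.6]
opening: 0.141
grasp_force: 51.6
[ 0.09747473  0.92678352 -0.01708679] [-1.89726393e-01  3.90817529e-01  2.07652872e+00  1.99030636e-04
  6.75439073e-01 -1.76083073e-01]
```

```bash
python3 -m jog '[[[0,0,0],[0,0,0],0.2],[[0,0,0],[0,0,0],0.2],[[0,0,0],[0,0,0],0.2],[[0,0,0],[0,0,0],0.2],[[0,0,0],[0,0,-0.01],0.2],[[0,0,0],[0,0,-0.02],0.2],[[0,0,0],[0,0,-0.03],0.4],[[0,0,0],[0,0,-0.04],0.6],[[0,0,0],[0,0,-0.04],0.7],[[0,0,0],[0,0,0],0.7]]' 
python3 go.py 0 0 165 0
python3 - <<'E'
from h import *
a=r.grab_frame("side")[180:280,230:360,::-1];cv2.imwrite("pics/k2.png",cv2.resize(a,None,fx=5,fy=5,interpolation=cv2.INTER_CUBIC))
E
```

```text
clock: 7.3
eef_pos: [474.3, -89.5, 217.6]
tcp_rot: [3.133, 0.002, 1.554]
contact_force: [0.1, 0.1, -0.1]
opening: 0.851
grasp_force: 0.0
turn [ 0.009  -0.0031  1.0017] shift_m [0.0597 0.0886 0.0533] t 7.3 q [-0.19  0.16  1.97  0.    1.   -0.17]
```

View pics/k2.png

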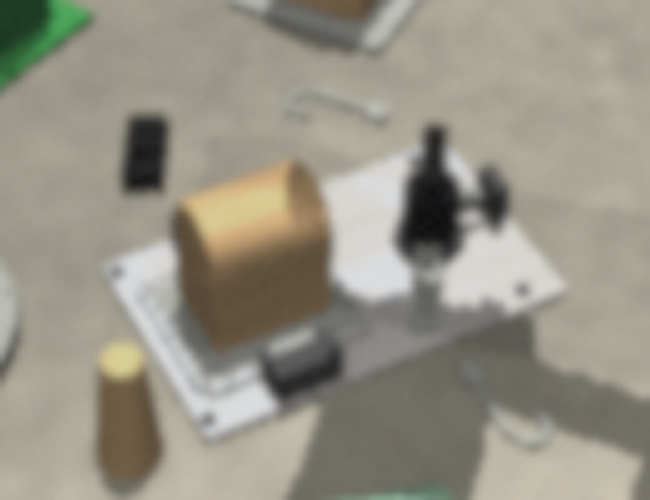

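The tongue now points well clear of the plate, with its tip at about (425,300), so the keeper has clicked over. Next is the block: turn the tool back and move above it.

```bash
python3 -m jog '[[[0,0,0.143],[0,0,0],1],[[0,0,0.143],[0,0,0],1],[[0,0,0.143],[0,0,0],1],[[0,0,0.143],[0,0,0],1],[[0,0,0.143],[0,0,0],1],[[0,0,0.143],[0,0,0],1],[[0,0,0.143],[0,0,0],1],[[0,0,0],[0.036,0,0.01],1],[[0,0,0],[0.036,0,0.01],1],[[0,0,0],[0.036,0,0.01],1],[[0,0,0],[0,0,0],1],[[0,0,0],[0,0,0],1]]' 
python3 go.py 0 0 62 0
```

```text
clock: 8.55
eef_pos: [562.2, -31.9, 180.5]
tcp_rot: [-3.14, 0.003, 0.554]
contact_force: [0.0, -0.4, 0.5]
opening: 1.0
grasp_force: 0.0
turn [-0.0017  0.0027  0.0019] shift_m [0.0024 0.0009 0.1184] t 8.55 q [-0.06  0.34  1.83 -0.    0.98  0.96]
```

```bash
python3 -m jog '[[[0,0,0],[0.002,0.001,0.02],1],[[0,0,0],[0,0,0.02],1],[[0,0,0],[0,0,0.02],1],[[0,0,0],[0,0,0.02],1],[[0,0,0],[0,0,0.013],1],[[0,0,0],[0,0,0.013],1],[[0,0,0],[0,0,0.012],1],[[0,0,0],[0,0,0],1],[[0,0,0],[0,0,0],1]]' 
python3 -m jog '[[[0,0,0],[0,0,0],0.5],[[0,0,0],[0,0,0],0],[[0,0,0],[0,0,0],-1],[[0,0,0],[0,0,0],-1],[[0,0,0],[0,0,0],-1],[[0,0,0],[0,0,0],-1],[[0,0,0],[0,0,0],-1]]' 80
python3 -c "
from rig import r;print(r.sense()['wrist_torque'])"
```

```text
clock: 9.45
eef_pos: [565.5, -32.1, 64.1]
tcp_rot: [-3.142, 0.0, 0.553]
contact_force: [0.2, 0.3, 0.6]
opening: 1.0
grasp_force: 0.0
clock: 10.15
eef_pos: [566.0, -32.0, 64.9]
tcp_rot: [3.141, -0.001, 0.553]
contact_force: [-1.4, 0.1, 5.8]
opening: 0.57
grasp_force: 84.6
[ 0.16089282  0.24798774 -0.00855218]
```

The grip on the block holds: 48.5 mm opening at 85 N, with the TCP about 58.5 mm above the plate underside. Now I'll rock about the right lower edge, so the left edge goes up by 0.24 rad.

```bash
cat > st.py <<'E'
from h import *
p=np.load("seat.npy");s=r.sense();R=Ro.from_euler('xyz',s['tcp_rot']);S=Ro.from_euler('z',p[2])
A=(S.inv()*R*Ro.from_euler('x',np.pi))
for n,o in(("left",(0,40,-58.5)),("right",(0,-40,-58.5)),("mid",(0,0,-58.5))):
    print(n,S.inv().apply(s['eef_pos']+(S*A).apply(o)-[p[0],p[1],0]).round(1))
print("rv",A.as_rotvec().round(3),"Fseat",S.inv().apply(s['contact_force']).round(1),"M",S.inv().apply(s['wrist_torque']).round(2),s['clock'],s['opening'],s['grasp_force'])
E
python3 st.py; python3 -m jog '[[[0.03,0,0],[0,0.0018,-0.0012],-1],[[0.03,0,0],[0,0.0018,-0.0012],-1],[[0.03,0,0],[0,0.0018,-0.0012],-1],[[0.03,0,0],[0,0.0018,-0.0012],-1],[[0,0,0],[0,0,0],-1]]' ; python3 st.py
python3 -m jog '[[[0.03,0,0],[0,0.0018,-0.0012],-1],[[0.03,0,0],[0,0.0018,-0.0012],-1],[[0.03,0,0],[0,0.0018,-0.0012],-1],[[0.03,0,0],[0,0.0018,-0.0012],-1],[[0,0,0],[0,0,0],-1]]' ; python3 st.py
```

```text
left [ 1.1 38.6  6.4]
right [  1.2 -41.4   6.5]
mid [ 1.1 -1.4  6.4]
rv [-0.001 -0.001  0.001] Fseat [-1.2  0.8  5.8] M [ 0.27  0.13 -0.01] 10.15 0.5703893799044718 84.60586309432983
clock: 10.65
eef_pos: [569.8, -38.2, 69.3]
tcp_rot: [-3.02, -0.001, 0.552]
contact_force: [-1.3, 3.0, 8.2]
opening: 0.574
grasp_force: 84.8
left [ 1.  38.2 16. ]
right [  1.  -41.2   6.3]
mid [ 1.  -1.5 11.2]
rv [ 0.121 -0.001  0.   ] Fseat [0.5 3.3 8.2] M [ 0.88 -0.19  0.32] 10.65 0.5744075466134259 84.77621912956238
clock: 11.15
eef_pos: [573.6, -44.5, 72.7]
tcp_rot: [-2.899, -0.001, 0.552]
contact_force: [-1.8, 5.7, 7.2]
opening: 0.576
grasp_force: 85.2
left [ 1.  36.9 25.5]
right [  1.  -40.8   6.3]
mid [ 1.  -2.  15.9]
rv [ 0.242 -0.001 -0.   ] Fseat [1.5 5.8 7.2] M [ 1.09 -0.26  0.2 ] 11.15 0.5764338510204874 85.1665511727333
```

```bash
python3 - <<'E'
from h import *
a=r.grab_frame("side")[190:280,240:340,::-1];cv2.imwrite("pics/k3.png",cv2.resize(a,None,fx=6,fy=6,interpolation=cv2.INTER_CUBIC))
E
python3 st.py
```

```text
left [ 1.  36.9 25.4]
right [  1.  -40.8   6.3]
mid [ 1.  -1.9 15.9]
rv [ 0.241 -0.001  0.   ] Fseat [1.9 4.5 5.4] M [ 0.84 -0.28  0.11] 11.2 0.5663988037235596 85.09749859571457
```

View pics/k3.png

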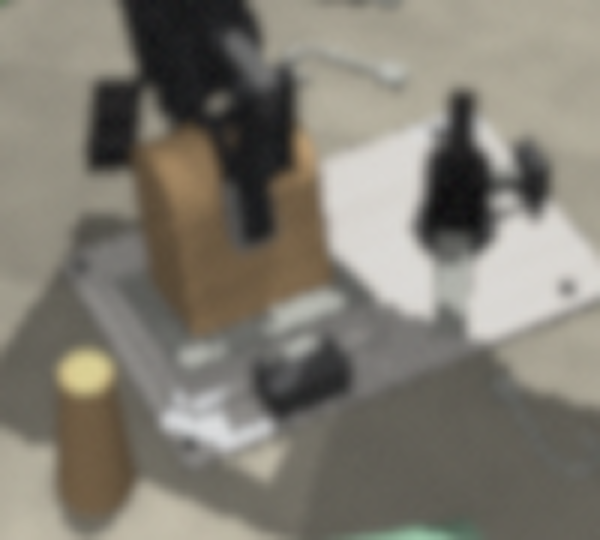

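The side crop shows the block's near side and plate edge raised: the bottom corner moved from (273,249) to (272,245). The left roller at (290,247) is under the bright plate edge. By kinematics the left edge has risen 19 mm and the right edge is still down. Now I'll level it about the left edge.

```bash
python3 -m jog '[[[-0.03,0,0],[0,-0.002,-0.0016],-1],[[-0.03,0,0],[0,-0.002,-0.0016],-1],[[-0.03,0,0],[0,-0.002,-0.0016],-1],[[-0.03,0,0],[0,-0.002,-0.0016],-1],[[0,0,0],[0,0,0],-1]]' ; python3 st.py
python3 -m jog '[[[-0.03,0,0],[0,-0.002,-0.0016],-1],[[-0.03,0,0],[0,-0.002,-0.0016],-1],[[-0.03,0,0],[0,-0.002,-0.0016],-1],[[-0.03,0,0],[0,-0.002,-0.0016],-1],[[0,0,0],[0,0,0],-1]]' ; python3 st.py
```

```text
clock: 11.7
eef_pos: [566.3, -37.1, 79.0]
tcp_rot: [-3.018, 0.005, 0.554]
contact_force: [-6.5, 7.2, -3.4]
opening: 0.567
grasp_force: 88.6
left [-1.7 41.  25.9]
right [ -1.6 -38.4  16. ]
mid [-1.7  1.3 20.9]
rv [0.124 0.005 0.001] Fseat [-1.8  9.5 -3.4] M [ 2.    0.38 -0.  ] 11.7 0.5669581014376142 88.63653391599655
clock: 12.2
eef_pos: [565.5, -32.4, 87.0]
tcp_rot: [3.14, 0.0, 0.554]
contact_force: [-0.6, 0.1, -3.4]
opening: 0.567
grasp_force: 88.5
left [ 0.3 38.5 28.4]
right [  0.5 -41.5  28.5]
mid [ 0.4 -1.5 28.5]
rv [-0.001  0.     0.002] Fseat [-0.5  0.4 -3.4] M [ 0.03  0.02 -0.  ] 12.2 0.5667806955357961 88.51787388324738
```

The force is now just the block's weight, -3.4 N with no moment, so it is free. I'll raise it straight up to about 40 mm above its seat and let it settle.

```bash
python3 -m jog '[[[0,0,0],[0,0,-0.004],-1],[[0,0,0],[0,0,-0.005],-1],[[0,0,0],[0,0,-0.005],-1],[[0,0,0],[0,0,-0.004],-1],[[0,0,0],[0,0,0],-1],[[0,0,0],[0,0,0],-1],[[0,0,0],[0,0,0],-1],[[0,0,0],[0,0,0],-1],[[0,0,0],[0,0,0],-1]]' >/dev/null; python3 st.py
python3 - <<'E'
from h import *
a=r.grab_frame("side")[150:310,220:380,::-1];cv2.imwrite("pics/k4.png",cv2.resize(a,None,fx=3.7,fy=3.7,interpolation=cv2.INTER_CUBIC))
E
```

```text
left [ 0.4 37.8 46.1]
right [  0.4 -42.2  46.1]
mid [ 0.4 -2.2 46.1]
rv [0.    0.    0.001] Fseat [ 0.2 -0.5 -3.3] M [0.02 0.02 0.05] 13.1 0.5679325403180604 88.52229058742523
```

View pics/k4.png

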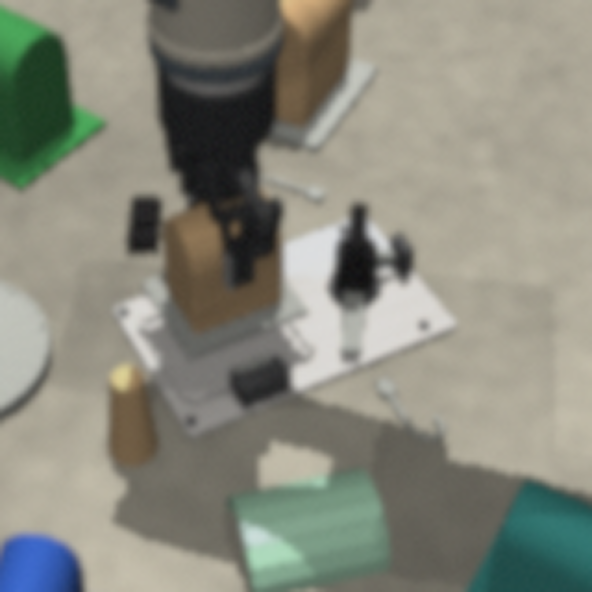

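The picture shows the block, with its foot plate at about (230,325), held level in the air above the seat and casting its shadow on it. The tongue is off to the side at (352,325), and the bystanders have not moved.

```bash
python3 -c "
from rig import r;print(r.sign_off())"
```

```text
the job is handed in; nothing more can be done
None
```

The knob is clicked over with its tongue off the foot plate, and the block is rocked out left edge first, then right. I handed the job in at about 13 s with the block held level about 40 mm above its seat, and the bystanders looked unmoved in the last picture.

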